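# Take the deep parts basket down from the drip stand

## Task

The small rinsed-parts baskets are hanging on the two hooks of the drip stand. Lift the deep, narrow basket up and off its hook and set it down upright, flat on the floor of the low metal tray, then let go of it. Put it down rather than dropping it, and leave the wide shallow basket hanging undisturbed.

Things in the scene. Friction and masses are not known exactly. Their poses are not given: they have to be found in the camera images.
- deep_basket_knob (a point): Centre of the black knob (upright cylinder, diameter 18, height 24 mm) over the basket to take: round steel wire, diameter 52, depth 50 mm, about 0.1 kg. Flat underside 125 mm below this point, rim 75 mm below. A rigid bail in the basket's y-z plane carries the knob on an 8 mm neck; the bail's underside, on the hook, is 32 mm below. Hangs free; knob centre about 190 mm high.
- shallow_basket_knob (a point): Centre of the like knob, at the same height, of the other hanging basket, which stays on its hook: round steel wire, diameter 70 mm but only 24 mm deep; underside 99 mm below this point. It hangs 116 mm beside the deep basket; which hook carries which basket varies.
- stand: Fixed steel stand; origin on the worktop under its post. x back, z up; base x -120 to 30, y +-100, 8 mm thick. Hooks (6 mm rod) at y = -58 and 58 mm run along its -x, about towards the robot: a bail rests at x = -55; tip upturned at x = -69, top at 175 mm, the highest point. Raise the bail 20 to 30 mm (higher, the rim meets the hook), then move it 60 mm or more along -x to be free.
- tray_floor (a point): Centre of the inner floor of the low, fixed, square aluminium tray, 8 mm above the worktop; tray 130 x 130 mm outside, wall 3 mm thick, rim 11 mm above this floor; z up, x and y along its sides.

How it is judged:
By the outcome, as a careful person would: the job done as asked, in the order asked, and still so for the second after the job is handed in, with the robot touching nothing.
It also fails if it takes over 43 s, if anything falls off the work surface, if the arm or the gripper's body presses on something with over 40 N, if the wrist force passes 120 N, or if a joint passes its speed limit or range.

## Robot

A 6-joint arm with a two-finger parallel gripper is mounted at the origin on a cart in front of the work surface, level with it; the furniture and walls round the work are solid. World frame = base frame: x ahead of the robot, y to its left, z up, the work surface at z = 0. Lengths are in m, angles in rad, forces in N, time in s.
With the tool pointing down it reaches from about 0.3 to 0.875 m from the base axis. Payload 6.4 kg.
Tool frame: the origin (TCP) lies on the centre line of the jaws, within the pads' length; the fingertips stand 14 mm ahead of it and the grasp point (between the pads) lies 5 mm behind it (ctrl.tcp_to_tips is the distance from the TCP to the fingertips, in m); z points along the fingers, x is the direction in which the jaws open and shut, and the axes are right-handed (so a half turn about z gives the same grasp; the last joint's range is limited). The gripper opens to 88 mm and grips with 3 to 60 N. Pads are 18 mm wide; open, the fingers measure 123 mm over their backs; the gripper's body (75 mm by 187 mm) begins 45 mm behind the grasp point.
Start: joints at [-1.417, 0.181, 1.607, -0, 1.354, -0.206], TCP at [0.202, -0.538, 0.253] pointing down, gripper open.
Joint ranges: [-2.99, 2.99], [-0.89, 2.07], [0.3, 2.58], [-1.14, 4.28], [0, 2.63], [-3.12, 3.12]. Speed limits (rad/s): [2.57, 2.57, 3.01, 3.14, 3.14, 3.14].

## Interface

Orientations are given as a rotation vector (axis times angle).
In Python, from plant import ctrl gives the robot as it stands. The module is installed in compiled form; this text tells all that it offers. Calls block until the motion is done:
- ctrl.move_ptp(position, orientation): joint-space move of the TCP to a pose.
- ctrl.move_straight(position, frame=None, velocity=0.15): straight line of the TCP; frame=None keeps the orientation; velocity is the mean speed in m/s.
- ctrl.move_j(angles): joint-space move.
- ctrl.move_gripper(opening, force=None): opening from 0.0 (shut) to 1.0 (fully open); force is the grip in N (None keeps the last); returns when the fingers have stopped.
- ctrl.hold(seconds).
- ctrl.ik(position, orientation): joint angles nearest the present ones, or None.
- ctrl.grab_frame(name): name is "side" or "top" or "wrist"; returns (picture, depth): 480x640x3 uint8, red, green, blue; 480x640 float32, m along the optical axis (not along the pixel's ray), 0 where there is no reading.
- ctrl.camera_params(name): a dict with "intrinsics" (3x3 intrinsics, pixels), "D" ([k1, k2, p1, p2, k3] as OpenCV has them; the pictures are not rectified), "pose" (4x4, takes a point from camera to world coordinates); the wrist camera has in their place "hand_eye" (4x4, takes a point from camera to tool coordinates, whose origin is the TCP and whose axes are the tool frame's). Camera axes: x right, y up, looking along -z (the intrinsics and any distortion apply to the point x, -y, -z); pixel columns grow to the right and rows downward; lengths in m; the calibration is good to about 2 mm. A picture is of the moment at which its call begins: read the wrist's pose just before it. camera_params takes no time and is no camera call.
A pose or a line that the arm cannot do raises ctrl.MotionError and nothing moves.
- ctrl.job_done(): hands the job in, once; it reports no verdict.
Readings, each from a call of its own:
- ctrl.read_time_s(): time.
- ctrl.read_joints(): joint angles.
- ctrl.read_dq(): joint speeds.
- ctrl.read_effort(): joint torques, N m.
- ctrl.read_tool_pos(): TCP position.
- ctrl.read_orientation(): TCP orientation.
- ctrl.read_ft_force(): force on the tool from outside, world axes, zero at the start.
- ctrl.read_torque(): the same for the moment, N m.
- ctrl.read_finger_gap(): opening from 0.0 (shut) to 1.0 (fully open).
Only numpy, scipy, OpenCV 4.12 (cv2) and the standard library are available. Lean on these libraries where they do the work, as an engineer would, in place of code of your own. Each camera call takes 0.05 s, during which the arm holds its last target.

## Working session

There is one attempt and no reset: what is moved stays moved. The work goes in short steps, each a Python script; the robot and the scene stay as the last script left them, time stands still between calls to the robot, and variables do not carry over. Pictures are saved under pics/ and viewed, and the job is handed in when it is done.

```bash
mkdir -p pics; ls
python3 - <<'E'
from plant import ctrl
import cv2,numpy as np
for n in ["side","top","wrist"]:
    p,d=ctrl.grab_frame(n); cv2.imwrite(f"pics/{n}0.png",p[:,:,::-1]); np.save(f"pics/{n}0.npy",d)
    c=ctrl.camera_params(n); print(n,{k:np.round(v,4).tolist() for k,v in c.items()})
print(ctrl.read_time_s(),ctrl.read_orientation(),ctrl.read_tool_pos(),ctrl.tcp_to_tips)
E
```

```text
pics
side {'intrinsics': [[494.7956, 0.0, 321.5847], [0.0, 494.7956, 241.3612], [0.0, 0.0, 1.0]], 'D': [0.0304, 0.0, 0.0, 0.0, 0.0], 'pose': [[-0.9042, 0.2593, -0.3394, 0.1887], [-0.4271, -0.5487, 0.7187, 0.7222], [0.0001, 0.7948, 0.6069, 0.7493], [0.0, 0.0, 0.0, 1.0]]}
top {'intrinsics': [[527.9168, 0.0, 319.9336], [0.0, 527.9168, 235.6716], [0.0, 0.0, 1.0]], 'D': [-0.037, 0.0, 0.0, 0.0, 0.0], 'pose': [[-0.0203, 0.9969, -0.0757, 0.4715], [-0.9994, -0.0181, 0.0297, 0.0096], [0.0282, 0.0763, 0.9967, 1.1391], [0.0, 0.0, 0.0, 1.0]]}
wrist {'intrinsics': [[363.7059, 0.0, 317.953], [0.0, 363.7059, 243.4155], [0.0, 0.0, 1.0]], 'D': [-0.0346, 0.0, 0.0, 0.0, 0.0], 'hand_eye': [[1.0, -0.0003, -0.0002, -0.0012], [-0.0003, -0.9602, -0.2791, -0.0725], [-0.0001, 0.2791, -0.9602, -0.1319], [0.0, 0.0, 0.0, 1.0]]}
0.15 [-2.58225714e+00  1.78752295e+00  1.43273706e-03] [ 0.20242169 -0.53778506  0.25200846] 0.014
```

View pics/side0.png

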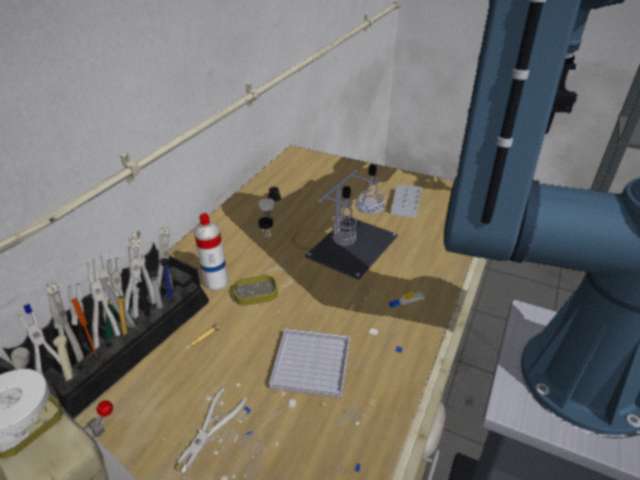

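View pics/top0.png

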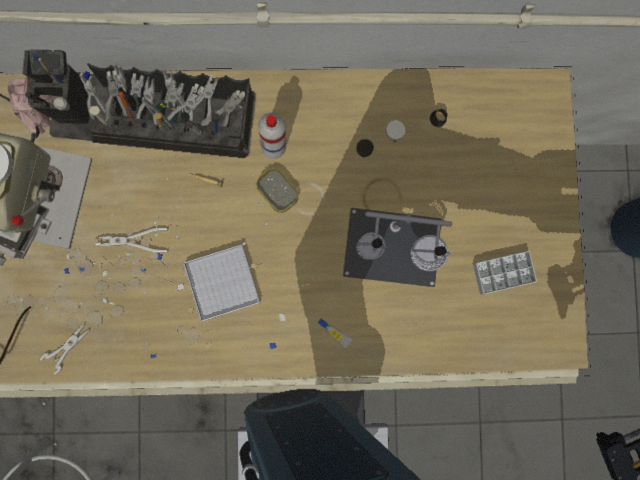

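Side view: deep basket's knob at about (346,191), the shallow one's at (373,169). Top view: deep basket's knob near (377,243), shallow near (440,251), tray centre about (222,282). I'll zoom in for accuracy.

```bash
cat > h.py <<'E'
import cv2,numpy as np
from plant import ctrl
def ray(n,u,v,pose=None):
    c=ctrl.camera_params(n)
    x,y=cv2.undistortPoints(np.array([[[u,v]]],float),c["intrinsics"],c["D"])[0,0]
    P=c["pose"] if pose is None else pose
    return P[:3,3],P[:3,:3]@np.array([x,-y,-1.])
def atz(n,u,v,z,pose=None):
    o,r=ray(n,u,v,pose); return o+r*(z-o[2])/r[2]
def dep(n,u,v,d,pose=None):
    o,r=ray(n,u,v,pose); return o+r*d
def proj(n,p,pose=None):
    c=ctrl.camera_params(n);P=c["pose"] if pose is None else pose
    q=P[:3,:3].T@(np.asarray(p)-P[:3,3]); q=np.array([q[0],-q[1],-q[2]])
    return cv2.projectPoints(q.reshape(1,3),np.zeros(3),np.zeros(3),c["intrinsics"],np.array(c["D"]))[0][0,0]
E
python3 - <<'E'
import cv2,numpy as np
a=cv2.imread('pics/top0.png')[195:300,335:465]; cv2.imwrite('pics/topc.png',cv2.resize(a,None,fx=5.5,fy=5.5,interpolation=2))
a=cv2.imread('pics/side0.png')[150:285,290:430]; cv2.imwrite('pics/sidec.png',cv2.resize(a,None,fx=4,fy=4,interpolation=2))
a=cv2.imread('pics/top0.png')[230:330,175:275]; cv2.imwrite('pics/trayc.png',cv2.resize(a,None,fx=5,fy=5,interpolation=2))
E
```

```text
(no output)
```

View pics/topc.png

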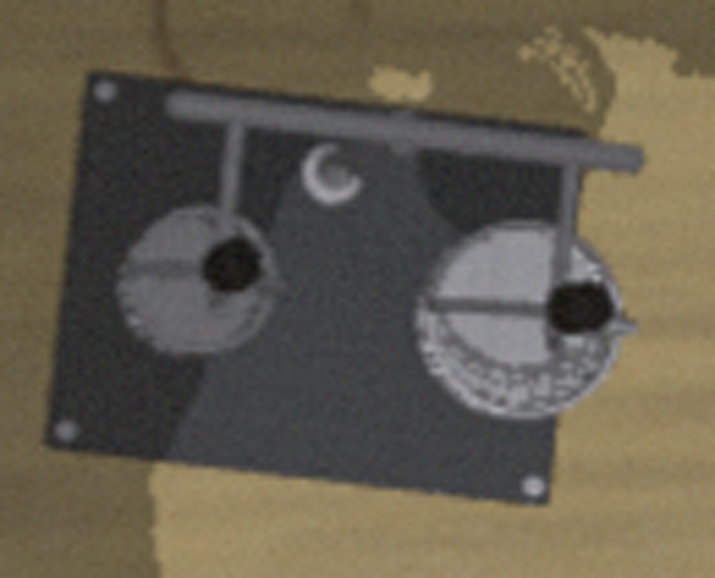

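View pics/sidec.png

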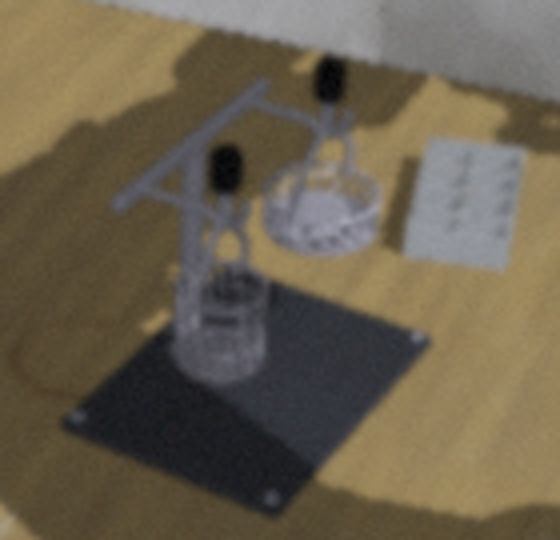

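View pics/trayc.png

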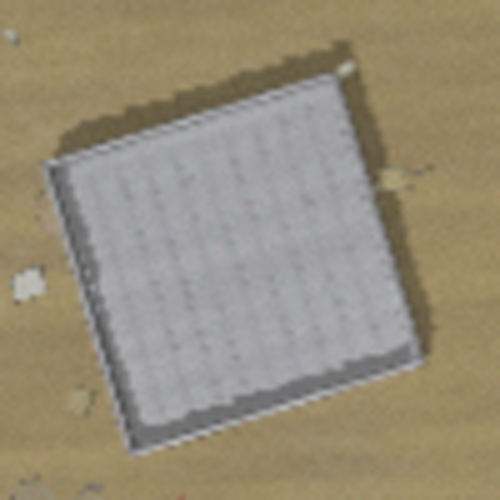

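Run:
```python
from h import *
def tri(a,b):
    o1,r1=ray("top",*a);o2,r2=ray("side",*b)
    s=np.linalg.lstsq(np.c_[r1,-r2],o2-o1,rcond=None)[0]
    p,q=o1+r1*s[0],o2+r2*s[1]; return (p+q)/2,np.linalg.norm(p-q)
D,e=tri((377.2,243.2),(346.5,192.5));S,f=tri((440.8,250.6),(372.5,170))
print("deep",D.round(4),e.round(4),"shallow",S.round(4),f.round(4),np.linalg.norm(D-S),"yaw",np.degrees(np.arctan2(-(S-D)[0]*-1,-(S-D)[1])))
print("atz",atz("top",377.2,243.2,.19),atz("top",440.8,250.6,.19),atz("side",346.5,192.5,.19))
print('hook bar yaw: base corners')
B=[atz("top",335+x/5.5,195+y/5.5,.008) for x,y in [(90,72),(45,445),(548,503)]]
print(np.round(B,4)); 
v=B[0]-B[1];print("base x dir",np.degrees(np.arctan2(v[1],v[0])),np.linalg.norm(v)); v=B[1]-B[2];print(np.degrees(np.arctan2(-v[0],v[1])),np.linalg.norm(v))
T=[atz("top",175+x/5,230+y/5,.019) for x,y in [(48,162),(338,75),(424,360),(132,452)]]
print(np.round(T,4),np.mean(T,0).round(4),[np.linalg.norm(T[i]-T[i-1]).round(4) for i in range(4)])
v=T[0]-T[1]+T[3]-T[2];print("tray yaw",np.degrees(np.arctan2(-v[0],v[1])))
d=np.load('pics/top0.npy');print(d[241:246,375:380]); print(dep("top",377.2,243.2,d[243,377]))
print(dep("top",222,282,d[282,222]))
```

```text
deep [ 0.5283 -0.1223  0.1875] 0.0001 shallow [ 0.5126 -0.2382  0.1874] 0.0 0.11700498265440631 yaw -7.720452733955973
atz [ 0.52810887 -0.12196142  0.19      ] [ 0.51248878 -0.23755978  0.19      ] [ 0.52684828 -0.11855245  0.19      ]
hook bar yaw: base corners
[[ 0.616  -0.0933  0.008 ]
 [ 0.4702 -0.0721  0.008 ]
 [ 0.4434 -0.2687  0.008 ]]
base x dir -8.259993501990435 0.14735951793384686
-7.753255855803694 0.19841328558342158
[[0.5052 0.2631 0.019 ]
 [0.5398 0.1405 0.019 ]
 [0.419  0.1056 0.019 ]
 [0.3831 0.2283 0.019 ]] [0.4618 0.1844 0.019 ] [np.float64(0.127), np.float64(0.1273), np.float64(0.1257), np.float64(0.1278)]
tray yaw 16.02627434872512
[[0.9421133  0.94184345 0.9415917  0.9385609  0.94398934]
 [0.9424784  0.94320005 0.94258505 0.94338053 0.9425191 ]
 [0.9411567  0.9420708  0.9399833  0.9421349  0.9420773 ]
 [0.94234395 0.94154334 0.9415182  0.94314027 0.9402424 ]
 [0.94227123 0.9422944  0.9413875  0.9430921  0.9405731 ]]
[ 0.52727226 -0.12001604  0.20403656]
[0.46242477 0.18588284 0.01077333]
```

Measurements agree: the knob triangulates to z 0.188 (given 0.19), the spacing is 117 mm (given 116), the stand yaw is about -7.9°, and the tray sides are about 127 mm. Next I move above the deep knob with the jaws along the stand's y, and check with the wrist camera.

```bash
cat >> h.py <<'E'
from scipy.spatial.transform import Rotation as Ro
yaw=np.radians(-7.9)
K=np.array([.528,-.122,.188]); XS=np.array([np.cos(yaw),np.sin(yaw),0])
a=(yaw-np.pi/2)/2
O=np.pi*np.array([np.cos(a),np.sin(a),0])
def wpose():
    M=np.eye(4);M[:3,3]=ctrl.read_tool_pos();M[:3,:3]=Ro.from_rotvec(ctrl.read_orientation()).as_matrix()
    return M@ctrl.camera_params("wrist")["hand_eye"]
E
python3 - <<'E'
from h import *
p=ctrl.read_tool_pos(); ctrl.move_straight([p[0],p[1],.32])
ctrl.move_ptp([K[0],K[1],.29],O)
ctrl.move_gripper(.5)
W=wpose();np.save('pics/W1.npy',W)
p,d=ctrl.grab_frame("wrist");cv2.imwrite('pics/w1.png',p[:,:,::-1]);np.save('pics/w1d.npy',d)
print(ctrl.read_time_s(),ctrl.read_tool_pos(),ctrl.read_finger_gap(),ctrl.read_ft_force(),ctrl.read_joints(),"knob expected px",proj("wrist",K,W))
E
```

```text
3.5 [ 0.52801831 -0.12195112  0.29001628] 0.5015434416323271 [-0.56634826  0.83490555  0.00855141] [-4.46102235e-01  7.64491717e-02  1.64717936e+00 -5.52716198e-06
  1.41794302e+00  1.26246762e+00] knob expected px [319.95192007 248.92228845]
```

View pics/w1.png

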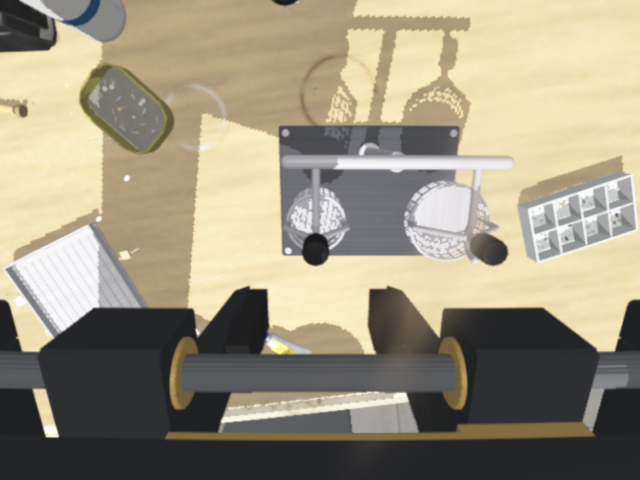

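The wrist view shows the deep knob at (316,249), 3–4 px left of the predicted (320,249) and of the jaw centre (319), so I shift about 2 mm towards +y. The deep basket is the left one, and the jaws clear the shallow knob at (487,249).

```bash
sed -i 's/K=np.array(\[.528,-.122,.188\])/K=np.array([.5283,-.1202,.189])/' h.py
python3 - <<'E'
from h import *
ctrl.move_straight([K[0],K[1],.186],velocity=.08)
print(ctrl.read_ft_force(),ctrl.read_tool_pos())
ctrl.move_gripper(.0,15)
print("gap mm",88*ctrl.read_finger_gap(),ctrl.read_ft_force(),ctrl.read_torque(),ctrl.read_time_s())
W=wpose()
p,d=ctrl.grab_frame("wrist");cv2.imwrite('pics/w2.png',p[:,:,::-1])
p,d=ctrl.grab_frame("side");cv2.imwrite('pics/s2.png',cv2.resize(p[130:290,270:450,::-1],None,fx=4,fy=3.7))
E
```

```text
[0.63740915 0.57144483 0.13136202] [ 0.52868245 -0.12037897  0.18663229]
gap mm 17.118286364391427 [-0.61389502  0.72506258  0.66755546] [-0.0151255  0.0395128 -0.0215892] 5.4667
```

View pics/w2.png

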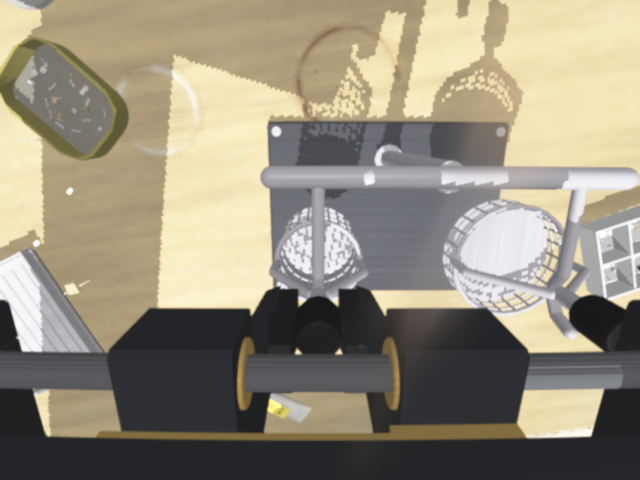

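View pics/s2.png

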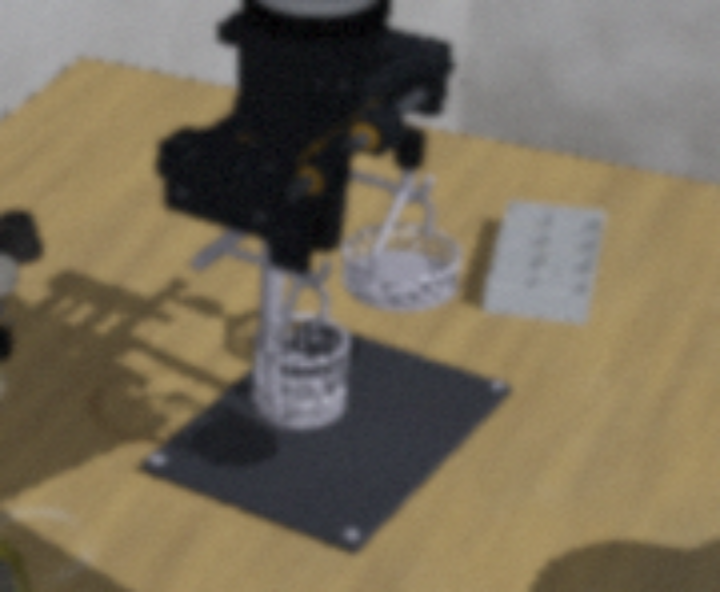

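The knob is held between the pads at (318,325), with a 17.1 mm gap against its 18 mm diameter. The shallow basket still hangs. Next: lift 24 mm, then withdraw along -x.

Run:
```python
from h import *
p=ctrl.read_tool_pos()
ctrl.move_straight(p+[0,0,.0245],velocity=.06)
print("lift",ctrl.read_tool_pos()-p,ctrl.read_ft_force(),88*ctrl.read_finger_gap())
q=ctrl.read_tool_pos()
ctrl.move_straight(q-XS*.03,velocity=.06)
print("part",ctrl.read_ft_force(),ctrl.read_torque())
ctrl.move_straight(q-XS*.09,velocity=.08)
print("out",ctrl.read_ft_force(),ctrl.read_tool_pos(),88*ctrl.read_finger_gap(),ctrl.read_time_s())
p,d=ctrl.grab_frame("wrist");cv2.imwrite('pics/w3.png',p[:,:,::-1])
p,d=ctrl.grab_frame("side");cv2.imwrite('pics/s3.png',cv2.resize(p[130:290,270:450,::-1],None,fx=4,fy=3.7))
```

```text
lift [ 8.77822006e-05 -2.15712177e-05  2.48270458e-02] [-0.9733226  -0.09582366 -2.39834827] 16.95778353692762
part [-0.3516615   0.19050065 -0.85250735] [ 0.06663725 -0.02730918  0.04189656]
out [-0.75054083 -0.84083538 -1.27736933] [ 0.43966709 -0.1081059   0.21115135] 17.42112168288868 7.675
```

View pics/w3.png

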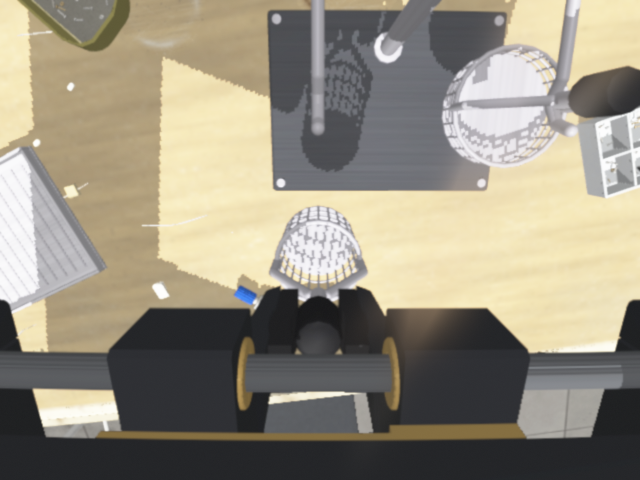

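View pics/s3.png

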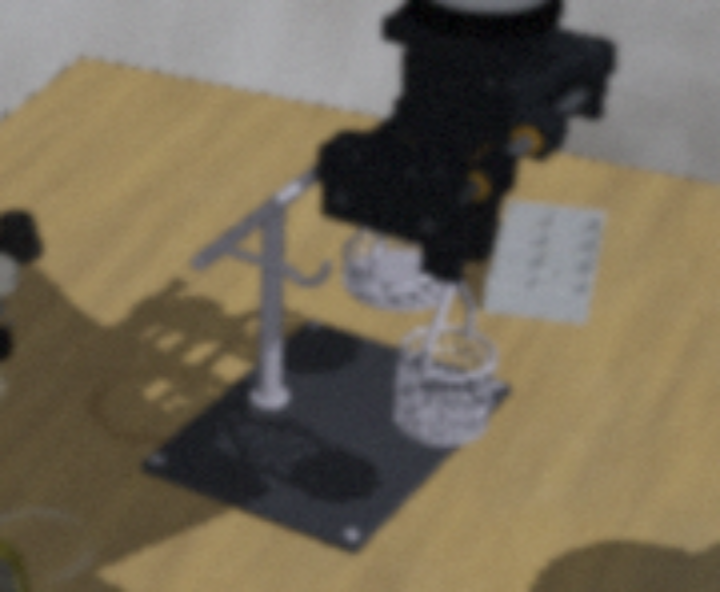

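Basket free of the hook, held upright; hook empty; other basket still hanging. Next, carry it to the tray.

Run:
```python
from h import *
T=[.462,.1852]
p=ctrl.read_tool_pos()
ctrl.move_straight([T[0],T[1],.215],velocity=.12)
print(ctrl.read_tool_pos(),ctrl.read_ft_force(),ctrl.read_time_s())
ctrl.move_straight([T[0],T[1],.145],velocity=.07); ctrl.hold(.3)
f=np.mean([ctrl.read_ft_force() for _ in range(5)],0);print(f,ctrl.read_tool_pos(),ctrl.read_time_s())
for n in("side","top"):
    p,d=ctrl.grab_frame(n)
    c=p[230:430,230:430] if n=="side" else p[200:360,150:310]
    cv2.imwrite(f'pics/{n}4.png',cv2.resize(c[:,:,::-1],None,fx=2.9,fy=2.9))
```

```text
[0.46203823 0.18486046 0.21499113] [ 0.21276075 -0.00290544 -1.10869272] 10.375
[ 0.18880356  0.10376969 -1.6025107 ] [0.46215451 0.18523241 0.1452858 ] 11.825
```

View pics/side4.png

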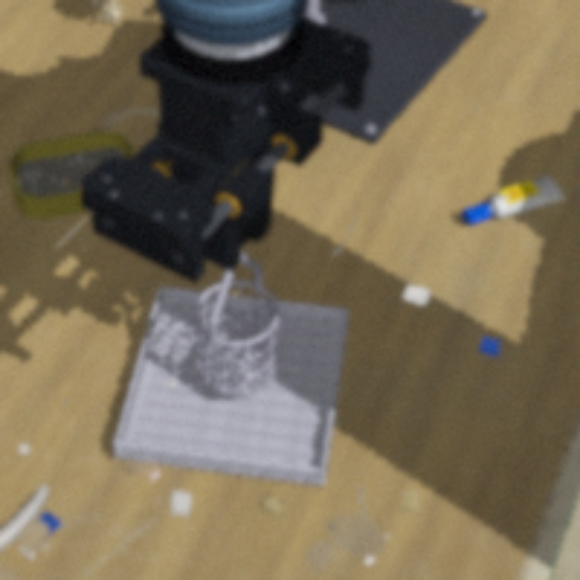

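View pics/top4.png

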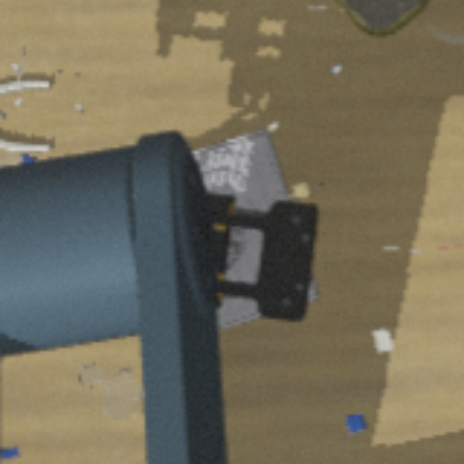

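The side view has the basket above the tray, well inside the rim. I lower it in small steps, watching the vertical force.

Run:
```python
from h import *
p=ctrl.read_tool_pos(); 
def F(): return np.mean([ctrl.read_ft_force() for _ in range(4)],0)
ctrl.move_straight([.462,.1852,.137],velocity=.03); ctrl.hold(.15)
z=.137
while z>.124:
    f=F();print(round(z,4),f.round(2),ctrl.read_tool_pos()[2].round(4))
    if f[2]>1.5: break
    z-=.001; ctrl.move_straight([.462,.1852,z],velocity=.015); ctrl.hold(.12)
print(ctrl.read_time_s(),88*ctrl.read_finger_gap())
p,d=ctrl.grab_frame("side");cv2.imwrite('pics/s5.png',cv2.resize(p[230:430,230:430,::-1],None,fx=2.9,fy=2.9))
p,d=ctrl.grab_frame("wrist");cv2.imwrite('pics/w5.png',p[:,:,::-1])
```

```text
0.137 [ 0.23  0.1  -1.61] 0.137
0.136 [-0.51  0.03 -1.99] 0.1361
0.135 [ 0.69  0.37 -1.9 ] 0.135
0.134 [ 0.12  0.48 -1.37] 0.134
0.133 [ 0.2   0.34 -0.96] 0.133
0.132 [-0.62  0.63 -1.56] 0.132
0.131 [-0.6   0.32 -1.46] 0.131
0.13 [-0.22 -0.85 -0.84] 0.13
0.129 [-0.83  0.85  4.41] 0.1294
15.425 17.19680803305542
```

View pics/s5.png

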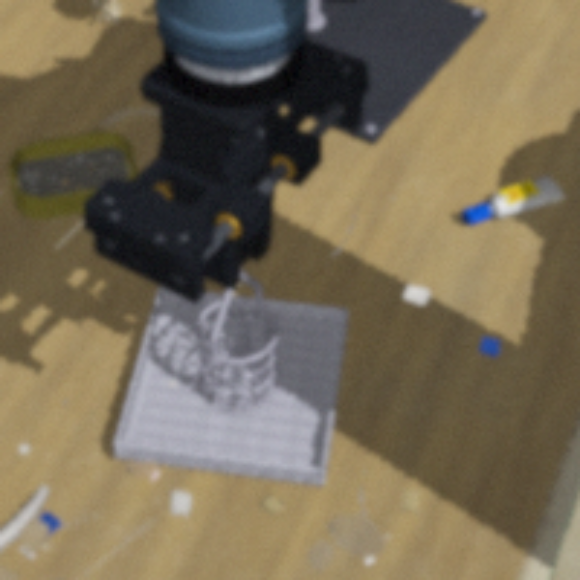

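View pics/w5.png

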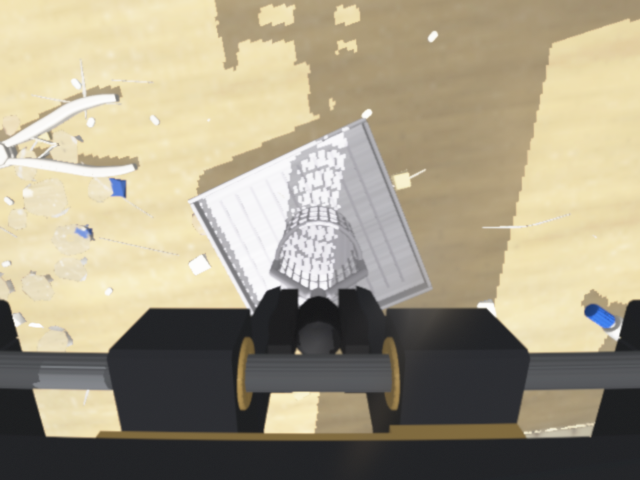

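Contact came at TCP z 0.129 (0.130 predicted). The basket stands upright well inside the tray, so I release it and retreat straight up.

Run:
```python
from h import *
ctrl.move_straight([.462,.1852,.1297],velocity=.01)
print(ctrl.read_ft_force())
ctrl.move_gripper(.5); print(ctrl.read_finger_gap(),ctrl.read_ft_force())
ctrl.move_straight([.462,.1852,.26],velocity=.08)
W=wpose();p,d=ctrl.grab_frame("wrist");cv2.imwrite('pics/w6.png',p[:,:,::-1])
print("knob px",proj("wrist",[.462,.1852,.133],W))
ctrl.move_straight([.36,.0,.36],velocity=.2)
for n in("side","top"):
    p,d=ctrl.grab_frame(n); cv2.imwrite(f'pics/{n}6.png',p[:,:,::-1])
print(ctrl.read_time_s(),ctrl.read_tool_pos())
```

```text
[-0.63514764 -1.14666502  0.62149691]
0.4980141004964898 [-0.3837389   0.45312157 -0.75749406]
knob px [319.50475125 238.72006361]
19.5833 [0.35998377 0.00054465 0.35948815]
```

View pics/w6.png

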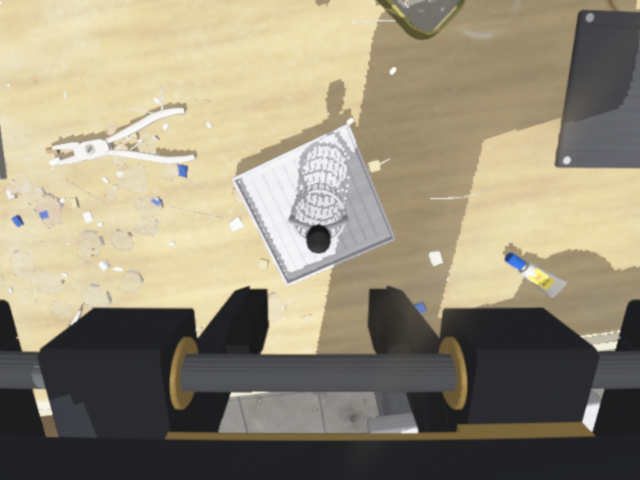

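View pics/side6.png

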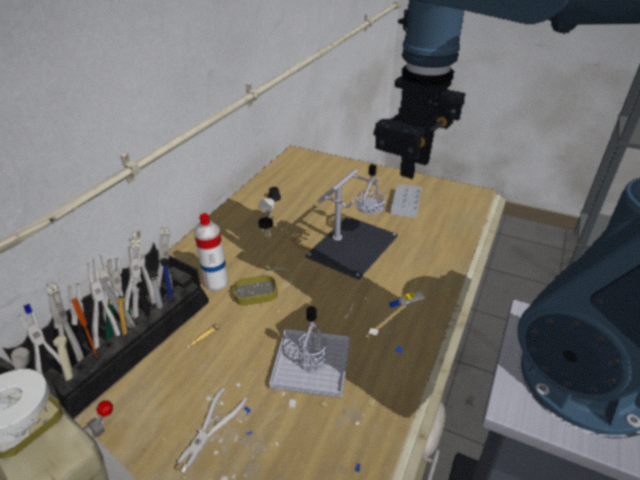

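View pics/top6.png

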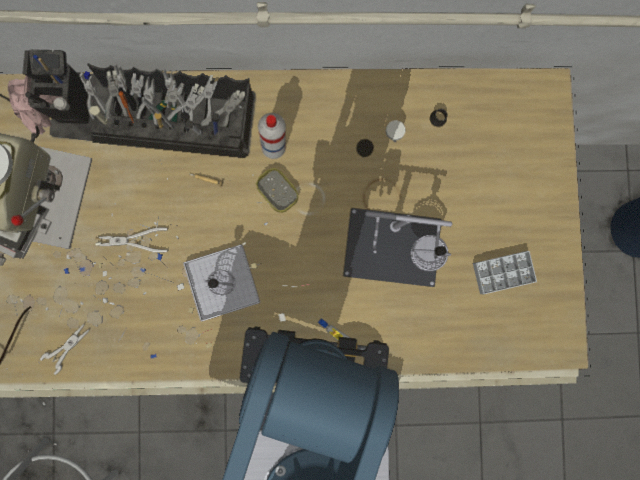

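The deep basket stands upright in the tray: its knob is at (318,239) in the wrist view, where (319.5,238.7) was predicted, and at (213,283) in the top view. The shallow basket still hangs with its knob at (440,251), unchanged, and the arm is clear.

Run:
```python
from h import *
ctrl.hold(.3); print(ctrl.read_time_s()); ctrl.job_done()
```

```text
19.8833
the job is handed in; nothing more can be done
```

I lifted the deep basket about 25 mm off its hook and drew it 90 mm clear along the stand's -x. I then carried it over, set it down in the tray and let go. The job was handed in at 19.9 s, within the 43 s limit.

- **Set-down:** I lowered the basket in 1 mm steps. Contact came at a tool height of 0.129 m, against about 0.130 m predicted, and the vertical force reached about 4.4 N.
- **Final pictures:** The deep basket stands upright inside the tray, with its knob within about 2 px of where I predicted it. The shallow basket still hangs with its knob unmoved, and the arm is clear of everything.
- **One disagreement:** Before the grasp, the wrist camera put the knob 2–3 mm to the side of the position from the fixed cameras. I shifted the grasp by about 2 mm, and the grip then read 17.1 mm on the 18 mm knob.

No check failed.

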